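Rehang a guard door on its sprung hinge pin

ROBOT

A 6-joint arm with a two-finger parallel gripper is mounted at the origin on a cart in front of the work surface, level with it; the furniture and walls round the work are solid. World frame = base frame: x ahead of the robot, y to its left, z up, the work surface at z = 0. Lengths are in m, angles in rad, forces in N, time in s.
With the tool pointing down it reaches from about 0.3 to 0.875 m from the base axis. Payload 6.4 kg.
Tool frame: the origin (TCP) lies midway between the tips of the shut fingers; the grasp point (between the pads) lies 19 mm behind it (ctrl.tcp_to_grasp is the distance from the TCP to the grasp point, in m); z points along the fingers, y is the direction in which the jaws open and shut (so a half turn about z gives the same grasp; the last joint's range is limited). The gripper opens to 85 mm and grips with 20 to 120 N. Pads are 22 mm wide; open, the fingers measure 114 mm over their backs; the gripper's body (76 mm by 85 mm) begins 54 mm behind the grasp point. The pads swing forward as they close: fully open they stand 13 mm farther back than shut.
Start: joints at [1.042, 0.181, 1.607, -0, 1.354, -0.206], TCP at [0.182, 0.545, 0.192] pointing down, gripper open.
Joint ranges: [-2.99, 2.99], [-0.89, 2.07], [0.3, 2.58], [-1.14, 4.28], [0, 2.63], [-3.12, 3.12]. Speed limits (rad/s): [2.57, 2.57, 3.01, 3.14, 3.14, 3.14].

INTERFACE

Orientations are given as a unit quaternion [w, x, y, z].
In Python, from bench import monitor, imaging, order, spotter, ctrl gives the robot as it stands.
- The arm moves only by the shell command python3 -m pendant 'ROWS'. ROWS is JSON, a list that holds one entry, the list of rows, each a list of 5 numbers: the shift along the world's x, y, z in mm, then the turn about the world's z in degrees, then the finger opening in mm, from 0 to 85.4. A call has 1 to 8 rows; each row shifts and turns the commanded pose from where the row before left it; what a row does not reach is not made up. A row lasts 1/8 s, in which the tool goes at most 62.5 mm and 10.7 degrees, less where a joint would pass 70% of its speed; a pose out of reach is approached as far as the arm can. A call with a gripper value outside its range is refused whole. The fingers move at their own pace and stop on an object; the grip force is fixed at half the most. Time passes only in rows, so rows that do not move let the fingers close. It gives the time, the measured TCP pose, the force and the opening at its end, in the units of the state.
- monitor.get_obs(): the state, without advancing time (a new reading comes with each control period).
- imaging.camera(name): name is "scene" or "top"; returns a dict with "img" (400x640x3 uint8, red, green, blue), "vfov" (degrees; the focal length in pixels is half the picture's height over the tangent of half this angle, whatever the lens; pixels are square), "cx", "cy" (the principal point, pixels), "distortion" ([k1, k2, p1, p2, k3] as OpenCV has them; the pictures are not rectified), "origin" and "orientation" of the camera in the world. Camera axes: x right, y down, z forward; pixel columns grow to the right and rows downward; lengths in m; the calibration is good to about 2 mm. A picture is of the moment at which its call begins. There is no depth.
- order.hand_in(): hands the job in, once; it reports no verdict.
Trained networks look in the newest picture that a camera, given by its name, has taken for a name from the list of things; names that differ only in an ending like _2 or _b are one class to them, and where a whole thing is asked for, a point or a joint stands for the part that bears it (a point fixed in the world has none). Each returns a list of dicts, best first, with "confidence" (0 to 1); they miss things now and then, are a little off and sometimes report something else, mostly with a low value. They report only what shows in the picture. A call takes as long as a camera call. They do not tell look-alikes from the thing itself.
- spotter.recognise(camera, thing): "at" ([x, y, z] in m, in the coordinates of the camera as it stood for that picture, good to about 4 mm: the middle of the surface that is visible of it).
- spotter.tip_of(camera, thing): "at" ([x, y, z] in m, in the coordinates of the camera as it stood for that picture, good to about 4 mm: a listed point, or the origin of a listed thing).
The state is a dict: "time_s": time; "q": joint angles; "dq": joint speeds; "joint_efforts": joint torques, N m; "eef_pos": TCP position; "eef_rot": TCP orientation; "wrist_force": force on the tool from outside, world axes, zero at the start; "torque": the same for the moment, N m; "opening": opening from 0.0 (shut) to 1.0 (fully open).
Only numpy, scipy, OpenCV 4.12 (cv2) and the standard library are available. Lean on these libraries where they do the work, as an engineer would, in place of code of your own. Each camera call takes 0.05 s, during which the arm holds its last target. There are 200 camera calls.

TASK

Pull up the red-knobbed sprung hinge pin of the yellow guard door, draw the door forward out of the grey rack and lift it off; then carry it to the green frame, slide its hinge back into the fork there and let the pin drop fully home so that the door stands upright in the green frame as it stood in the rack. Feel your way: push gently, never force the door, and leave the things standing around alone.

Things in the scene. Friction and masses are not known exactly. Their poses are not given: they have to be found in the camera images.
- door: Guard door, 0.55 to 0.75 kg with its pin. Origin: centre of the underside of its hinge barrel, a yellow upright bar 28 x 28 mm in plan, 100 mm tall; z up. The clear panel with yellow rims, 8 mm thick and as high as the barrel, runs from it along the door's +y to y = 103 mm; x is normal to the panel.
- pin (a joint): How far the hinge pin is pulled up (m). 0: down, its round 10 mm tip 12 mm out of the barrel's underside. 0.015: up at its stop, tip 3 mm inside the barrel. A spring presses it down with 2.5 N (at 0) to 4 N, less than the door weighs: raising the knob first draws the pin and from 0.015 on lifts the door. The pin does not turn in the barrel; let go, it springs down.
- knob (a point): Centre of the red square knob on top of the pin (18 x 18 mm in plan, 30 mm tall, faces along the door's x and y), 137 mm above the door's origin when the pin is down; rises with the pin. Below it the bare shaft, 9 mm square, runs down to the barrel's top. Grip it hard (40 N or so) so that the door does not tilt in the jaws.
- panel_edge (a point): Middle of the panel's free upright edge, at y = 103 mm and z = 50 mm of the door.
- rack: Grey storage rack, fixed; origin on the bench under its hinge axis, front to its -x, z up. Base plate x -60 to 60, y -45 to 135 mm, 12 mm thick. Sill under the panel: top at z = 36 mm, y 40 to 110 mm. Back uprights from x = 28 mm on, up to z = 155 mm. At the start the door stands in it, its axes along the rack's.
- rack_seat (a point): Centre of the top of the rack's steel eye block (44 x 44 mm, 36 mm above the bench), with an upright 13 mm through hole for the pin. The door's origin is here at the start.
- rack_fork (a point): Centre of the closed-end part of the rack's steel fork, on the hinge axis, mid-thickness at z = 145 mm. The fork is 8 mm thick (z 141 to 149 mm) and leaves the standing barrel 5 mm of height to rise. It opens to -x: slot 13 mm wide from its closed end at x = +6 mm to x = -12 mm, then, with square shoulders, a mouth 48 mm wide from x = -12 to -38 mm. The pin's shaft stands in the slot.
- frame: Green guard frame, fixed, empty at the start; same build, sizes and axes as the grey rack (eye block, fork, sill, back), with one difference: eye block and fork sit together on one hinge bracket in long slotted holes, firm but up to 15 mm off along the frame's y and 6 mm along its x, either way, unmeasured. Heights are true.
- seat (a point): Nominal centre of the top of the green frame's eye block, 36 mm above the frame's origin. The true one, with its fork, is up to 15 mm off along y and 6 mm along x. The fork's mouth takes the shaft wherever the bracket sits; with the shaft midway between the mouth's sides it faces the slot; with it in the slot and against its closed end, the pin is over the eye, and the door can be lowered and the pin let down.
- collar: Grey flanged collar, 50 x 50 x 22 mm, origin at the centre of its underside. Bystander.
- mug: Tea mug, 71 x 103 x 82 mm, origin at the underside. Bystander.
- tin: Dark ink tin, 69 x 69 x 60 mm, origin at the underside. Bystander.
- tape: Roll of masking tape, 104 x 104 x 24 mm, origin at the underside. Bystander.
Things that resemble listed ones, but are neither listed nor needed, are in the scene too. There is more than one size of the door; the job needs the larger.

How it is judged:
On the way, in this order (a step that is already met when the one before it is completed fails the run):
1. the hinge pin is pulled up out of the eye while the door still stands in the grey rack (value of joint pin above 0.013 m and distance between door and rack_seat below 0.014 m), for 0.1 s.
2. the door is off the grey rack, lifted clear of its hinge (distance between door and rack_seat above 0.08 m), for 0.1 s.
At the end, for the whole second after the job is handed in: The door stands released and at rest in the green frame: pin down within 3 mm; door origin within 10 mm in x, 18 mm in y and 3 mm in height of the nominal seat; panel on the frame's +y side, parallel to it within 0.2 rad; upright within 0.06 rad (value of joint pin below 0.003 m and x of door in the frame of seat between -0.01 and 0.01 m and y of door in the frame of seat between -0.018 and 0.018 m and z of door in the frame of seat between -0.003 and 0.003 m and y of panel_edge in the frame of frame above 0.08 m and angle between the x axis of door and the x axis of frame, either way round below 0.2 rad and angle between door's own z axis and vertical below 0.06 rad and linear speed of door below 0.01 m/s); the robot touches nothing.
It fails at once if the door or its pin is forced against the green frame (over 20 N) (contact force between door and frame above 20 N).
It fails at once if the door or its pin is forced against the grey rack (over 20 N) (contact force between door and rack above 20 N).
It fails at once if the door is tipped over (past 0.5 rad) (angle between door's own z axis and vertical above 0.5 rad).
It fails at once if a bystander (collar, mug, tin or tape) is pushed away (over 20 mm) (distance of any of collar, mug, tin, tape from where it was at the start of the episode above 0.02 m).
It also fails if it takes over 70 s, if anything falls off the work surface, if the arm or the gripper's body presses on something with over 40 N, if the wrist force passes 120 N, or if a joint passes its speed limit or range.

## Working session

There is one attempt and no reset: what is moved stays moved. The work goes in short steps, Python scripts to look and compute and a shell command to move; the robot and the scene stay as the last step left them, time stands still between calls to the robot, and variables do not carry over. Pictures are saved under pics/ and viewed, about 8 in all and at most 12, crops included, and the job is handed in when it is done.

```bash
mkdir -p pics; cat > h.py <<'E'
import numpy as np,cv2
from scipy.spatial.transform import Rotation as R
from bench import monitor,imaging,order,spotter,ctrl
def Rm(c):
    w,x,y,z=c["orientation"];return R.from_quat([x,y,z,w]).as_matrix()
def w(c,p): return Rm(c)@np.array(p)+np.array(c["origin"])
def KD(c):
    f=200/np.tan(np.radians(c["vfov"])/2)
    return np.array([[f,0,c["cx"]],[0,f,c["cy"]],[0,0,1]]),np.array(c["distortion"],float)
def proj(c,P):
    K,D=KD(c);P=(np.atleast_2d(P)-np.array(c["origin"]))@Rm(c)
    return cv2.projectPoints(P,np.zeros(3),np.zeros(3),K,D)[0][:,0]
def ray(c,uv):
    K,D=KD(c);n=cv2.undistortPoints(np.array([[uv]],float),K,D)[0,0]
    return Rm(c)@np.array([n[0],n[1],1]),np.array(c["origin"])
def atz(c,uv,z):
    d,o=ray(c,uv);return o+d*(z-o[2])/d[2]
E
python3 - <<'E'
from h import *
np.set_printoptions(precision=4,suppress=True)
for n in("scene","top"):
    c=imaging.camera(n);cv2.imwrite(f"pics/{n}1.png",c["img"][:,:,::-1])
    print(n,c["origin"],c["orientation"],c["vfov"])
    for t in("door","knob","panel_edge","rack","rack_seat","rack_fork","frame","seat","collar","mug","tin","tape"):
        r=spotter.tip_of(n,t)
        print(t,[(np.round(w(c,q["at"]),3).tolist(),round(q["confidence"],2)) for q in r[:3]])
o=monitor.get_obs();print(o["eef_pos"],o["eef_rot"],o["opening"],o["wrist_force"],o["time_s"])
E
```

```text
scene [ 0.1039 -0.4483  0.805 ] [-0.3041  0.8687 -0.3671  0.1344] 56.40251145194137
door [([0.576, -0.222, 0.038], 0.63), ([0.573, -0.011, 0.012], 0.58)]
knob [([0.55, 0.083, 0.005], 0.61), ([0.578, -0.226, 0.173], 0.46), ([0.366, 0.13, 0.001], 0.23)]
panel_edge [([0.588, -0.126, 0.086], 0.94), ([0.495, 0.004, 0.009], 0.76), ([0.573, -0.222, 0.037], 0.32)]
rack [([0.676, 0.013, 0.002], 0.71)]
rack_seat [([0.572, -0.224, 0.041], 0.9)]
rack_fork [([0.577, -0.224, 0.146], 0.98), ([0.579, -0.225, 0.002], 0.35)]
frame [([0.52, 0.196, -0.001], 0.98)]
seat [([0.52, 0.199, 0.03], 0.68)]
collar [([0.417, -0.033, -0.002], 0.81)]
mug [([0.564, -0.416, -0.003], 0.87)]
tin [([0.675, 0.01, 0.003], 0.78), ([0.562, -0.414, -0.001], 0.56)]
tape [([0.365, 0.134, 0.001], 0.91)]
top [ 0.4873 -0.0573  1.1236] [-0.0016 -0.6984  0.7153 -0.0218] 50.11622168291423
door [([0.571, -0.015, 0.011], 0.71), ([0.578, -0.229, 0.038], 0.57)]
knob [([0.58, -0.226, 0.172], 0.66), ([0.55, 0.081, 0.007], 0.43)]
panel_edge [([0.586, -0.12, 0.088], 0.65), ([0.496, 0.004, 0.01], 0.61)]
rack [([0.576, -0.222, 0.001], 0.81)]
rack_seat [([0.361, 0.129, 0.001], 0.71), ([0.572, -0.224, 0.041], 0.64)]
rack_fork [([0.578, -0.225, 0.143], 0.61)]
frame [([0.518, 0.197, -0.001], 0.56)]
seat [([0.52, 0.197, 0.038], 0.95), ([0.585, -0.124, 0.089], 0.51)]
collar [([0.415, -0.038, -0.002], 0.58), ([0.577, -0.225, 0.043], 0.38)]
mug [([0.562, -0.414, 0.002], 0.64)]
tin [([0.578, -0.223, 0.041], 0.61), ([0.684, 0.008, -0.003], 0.59)]
tape [([0.36, 0.131, 0.002], 0.64)]
[0.1824 0.5453 0.1922] [-0.      0.1607  0.987  -0.    ] 0.997922869698732 [-0.4027 -0.4761 -0.1795] 1.3
```

View pics/scene1.png

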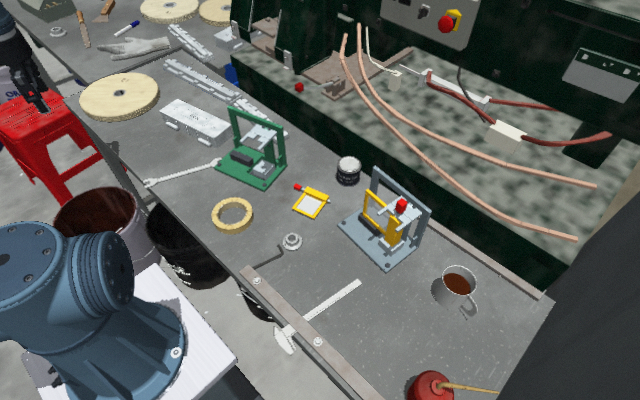

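View pics/top1.png

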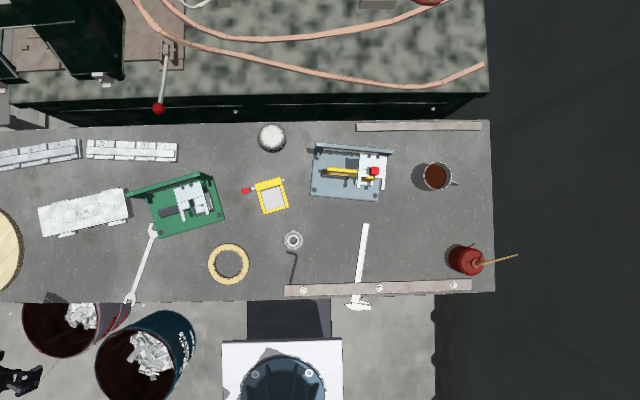

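The pictures show the grey rack with the standing door (top view around px 370,175), the green frame (around 185,205), and a smaller loose door at 270,195. I'll zoom in on both fixtures for yaw.

```bash
python3 - <<'E'
import cv2,numpy as np
a=cv2.imread("pics/top1.png");s=cv2.imread("pics/scene1.png")
z=lambda i,x,y,n,m,k:cv2.resize(i[y:y+m,x:x+n],(n*k,m*k),interpolation=cv2.INTER_CUBIC)
A=z(a,130,165,100,75,4);B=z(a,300,135,100,75,4);C=z(s,205,95,100,75,4);D=z(s,335,155,100,75*1,4)
D=z(s,335,160,100,112,4)[:,:];C=z(s,205,90,100,112,4)
D=D[:300];
cv2.imwrite("pics/crop1.png",np.vstack([np.hstack([A,B]),np.hstack([C[:300],D])]))
E
```

```text
(no output)
```

View pics/crop1.png

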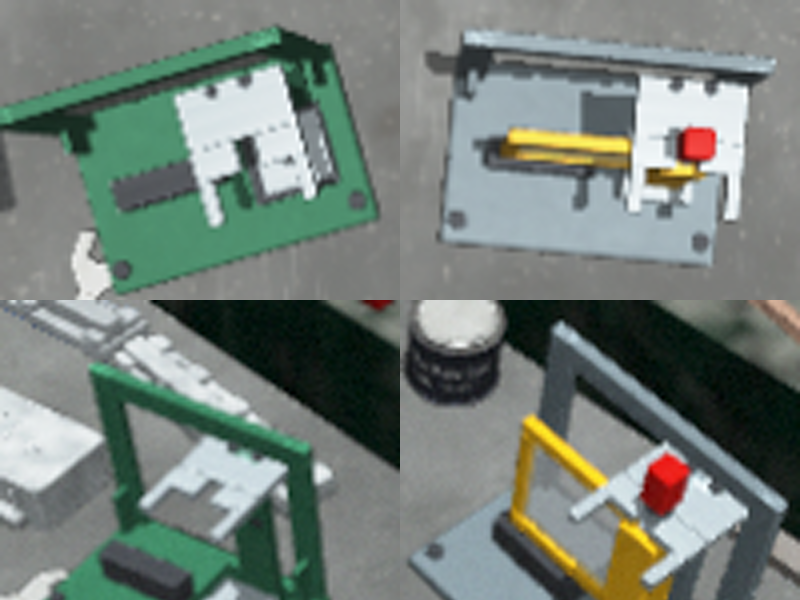

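```bash
cat >> h.py <<'E'
M=lambda th,o:(lambda P:(np.array([[np.cos(th),-np.sin(th),0],[np.sin(th),np.cos(th),0],[0,0,1]])@np.array(P,float).T/1000).T+np.array([*o,0]))
FORK=[(-38,24,149),(-12,24,149),(-12,6.5,149),(6,6.5,149),(6,-6.5,149),(-12,-6.5,149),(-12,-24,149),(-38,-24,149)]
PL=[(-60,-45,12),(-60,135,12),(60,135,12),(60,-45,12)]
E
python3 - <<'E'
from h import *
np.set_printoptions(precision=4,suppress=True)
C={n:imaging.camera(n) for n in("scene","top")}
c=C["top"]
out={}
for n,l,r in(("frame",(158.75,237.75),(224.5,219.25)),("rack",(310,195),(378.25,201))):
    L=atz(c,l,.012);Rr=atz(c,r,.012);d=L-Rr
    th=np.arctan2(-d[0],d[1]);y=np.array([-np.sin(th),np.cos(th)]);x=np.array([np.cos(th),np.sin(th)])
    o=((L+Rr)[:2]/2)-.045*y+.06*x
    print(n,np.degrees(th),np.linalg.norm(d),o);out[n]=(th,o)
ims=[]
for cn,x0,y0 in(("top",140,165),("scene",225,105)):
    k=8;im=cv2.resize(C[cn]["img"][y0:y0+74,x0:x0+75,::-1],None,fx=k,fy=k,interpolation=cv2.INTER_CUBIC)
    if 1:
        for pts,col,cl in((FORK,(0,0,255),False),(PL,(255,0,255),True)):
            p=(proj(C[cn],M(*out["frame"])(pts))-[x0,y0]+.5)*k
            cv2.polylines(im,[p.astype(np.int32)],cl,col,1)
    ims.append(im[:, :400] if 0 else im)
I=np.hstack(ims);cv2.imwrite("pics/ov1.png",cv2.resize(I,(800,int(I.shape[0]*800/I.shape[1]))) if 0 else I[:, :]);print(I.shape)
I=cv2.resize(np.vstack(ims),None,fx=.5,fy=.5) if 0 else np.hstack([i[:, :] for i in ims])
cv2.imwrite("pics/ov1.png",cv2.resize(I,(800,395),interpolation=cv2.INTER_AREA))
E
```

```text
frame 14.352367107924515 0.17840056697007525 [0.5215 0.1958]
rack -6.33839431545059 0.17948996349089535 [ 0.5768 -0.2256]
(592, 1200, 3)
```

View pics/ov1.png

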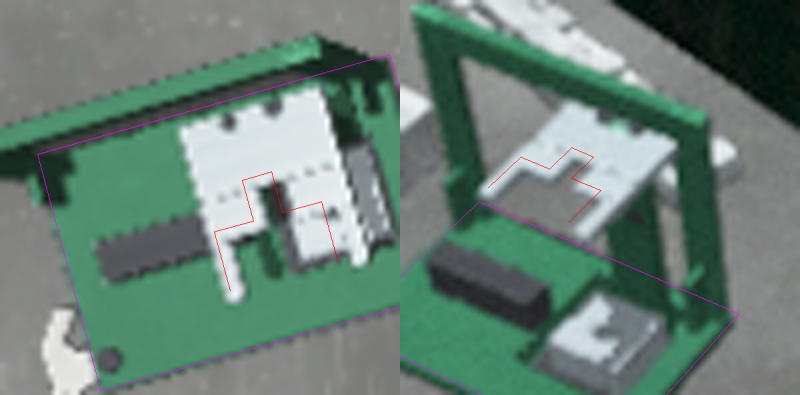

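```bash
python3 - <<'E'
from h import *
from scipy.optimize import least_squares
C={n:imaging.camera(n) for n in("scene","top")}
th,o=np.radians(14.35),(.5215,.1958);s=800/1200*8
T={1:(232,240),2:(252,232),3:(262,187),4:(277,183),0:(243,292)}
S={1:(517,175),2:(550,187),3:(568,172)}
def f(p):
    m=M(th,o)(np.array(FORK)+[p[0],p[1],0]);r=[]
    for cn,d,x0,y0,u0 in(("top",T,140,165,0),("scene",S,225,105,400)):
        q=(proj(C[cn],m)-[x0,y0]+.5)*s
        for i,a in d.items(): r+=list((q[i]+[u0,0]-a)/s)
    return np.array(r)
r=least_squares(f,[0,0]);print(r.x,f(r.x).round(1));print(M(th,o)([[r.x[0],r.x[1],0]]))
E
```

```text
[-6.05137098 -4.04785045] [-0.9  0.5  2.7 -0.  -1.3  0.8  1.4 -0.   0.   1.8  0.6 -1.5 -0.1 -1.5
  0.6 -2.7]
[[0.51664067 0.19037864 0.        ]]
```

```bash
python3 -m pendant '[[[0,0,40,6,85],[20,-45,30,6.2,85],[25,-48,0,0,85],[25,-48,0,0,85],[25,-48,0,0,85],[25,-48,0,0,85],[25,-48,0,0,85],[25,-48,0,0,60]]]'; python3 -m pendant '[[[25,-48,0,0,60],[25,-48,0,0,50],[25,-48,0,0,45],[25,-48,0,0,45],[25,-48,0,0,45],[25,-48,0,0,45],[25,-48,0,0,45],[0,0,0,0,45]]]'
```

```text
time_s: 2.5
eef_pos: [0.353, 0.2108, 0.2625]
eef_rot: [0.001, 0.055, 0.998, 0.0]
wrist_force: [0.3, 0.2, 0.3]
opening: 0.811
time_s: 3.5
eef_pos: [0.528, -0.1269, 0.2614]
eef_rot: [-0.0, 0.057, 0.998, -0.0]
wrist_force: [0.5, 0.6, 0.3]
opening: 0.524
```

```bash
cat >> h.py <<'E'
import itertools
from scipy.optimize import least_squares
def blob(c,guess,win=14):
    im=c["img"].astype(int);u,v=guess;r,g,b=im[...,0],im[...,1],im[...,2]
    wgt=np.clip((r-np.maximum(g,b)-30)/100.,0,1)*(g<110)
    m=np.zeros_like(wgt);u,v=int(u),int(v);m[max(v-win,0):v+win+1,max(u-win,0):u+win+1]=1;wgt=wgt*m
    yy,xx=np.mgrid[:400,:640];s=wgt.sum();return np.array([(wgt*xx).sum()/s,(wgt*yy).sum()/s]),s
def hullc(c,P):
    h=cv2.convexHull(proj(c,P).astype(np.float32));m=cv2.moments(h);return np.array([m["m10"],m["m01"]])/m["m00"],m["m00"]
def box(th,o,z0=158,z1=188,h=9):
    return M(th,o)(list(itertools.product((-h,h),(-h,h),(z0,z1))))
E
python3 - <<'E'
from h import *
C={n:imaging.camera(n) for n in("scene","top")};th=np.radians(-6.3)
B={n:blob(c,proj(c,[.578,-.2255,.173])[0]) for n,c in C.items()}
print(B)
for ns in(["scene"],["top"],["scene","top"]):
    r=least_squares(lambda p:np.hstack([hullc(C[n],box(th,p))[0]-B[n][0] for n in ns]),[.578,-.2255],x_scale=.01,diff_step=1e-3);print(ns,r.x,r.fun,[hullc(C[n],box(th,r.x))[1] for n in ns])
E
```

```text
{'scene': (array([400.9444699 , 205.21259049]), np.float64(109.13000000000001)), 'top': (array([nan, nan]), np.float64(0.0))}
['scene'] [ 0.57698862 -0.22440243] [-1.62339603e-06 -1.20078815e-06] [159.36304162163287]h.py:27: RuntimeWarning: invalid value encountered in scalar divide
  yy,xx=np.mgrid[:400,:640];s=wgt.sum();return np.array([(wgt*xx).sum()/s,(wgt*yy).sum()/s]),s
Traceback (most recent call last):
ValueError: Residuals are not finite in the initial point.
```

```bash
python3 - <<'E'
from h import *
C={n:imaging.camera(n) for n in("scene","top")};th=np.radians(-6.3)
for n in C: C[n]["img"]=cv2.imread(f"pics/{n}1.png")[:,:,::-1]
B={n:blob(c,proj(c,[.578,-.2255,.173])[0]) for n,c in C.items()}
print(B)
for ns in(["scene"],["top"],["scene","top"]):
    r=least_squares(lambda p:np.hstack([hullc(C[n],box(th,p))[0]-B[n][0] for n in ns]),[.578,-.2255],x_scale=.01,diff_step=1e-3);print(ns,r.x,r.fun,[hullc(C[n],box(th,r.x))[1] for n in ns])
E
```

```text
{'scene': (array([400.99147541, 205.07269321]), np.float64(106.75)), 'top': (array([374.27739889, 170.51435369]), np.float64(63.05))}
['scene'] [ 0.57736889 -0.22424329] [4.93218374e-06 1.79512114e-07] [159.30125909484923]
['top'] [ 0.57710396 -0.22638537] [-1.56596991e-06  5.09184599e-06] [93.1874289768748]
['scene', 'top'] [ 0.57709125 -0.22531042] [ 0.32237406  0.34562238 -0.47435766  0.01477632] [159.47512248833664, 93.076026345836]
```

```bash
python3 -m pendant '[[[25,-49,0,0,45],[24,-49,0,0,45],[0,0,0,0,45],[0,0,-35,0,40],[0,0,-35,0,40],[0,0,-20,0,40],[0,0,-12,0,40],[0,0,0,0,40]]]'
python3 - <<'E'
from h import *
c=imaging.camera("scene");I=c["img"][155:285,330:470,::-1];cv2.imwrite("pics/g1.png",cv2.resize(I,None,fx=4,fy=4,interpolation=cv2.INTER_CUBIC))
E
```

```text
time_s: 4.7
eef_pos: [0.5763, -0.2211, 0.1602]
eef_rot: [-0.0, 0.055, 0.999, 0.0]
wrist_force: [0.3, -0.4, 0.4]
opening: 0.47
```

View pics/g1.png

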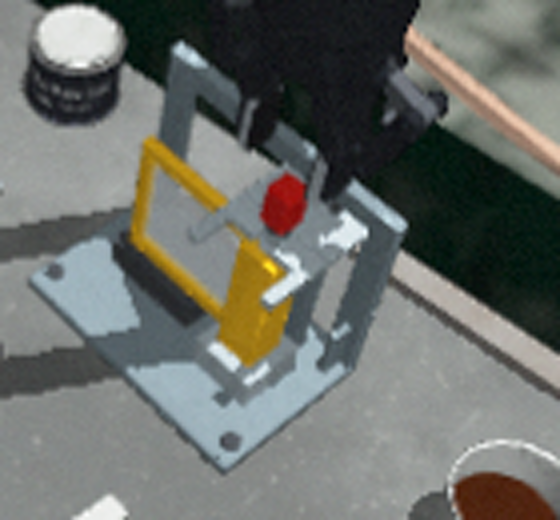

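```bash
python3 -m pendant '[[[0.5,-4,-2,0,34],[0,0,0,0,34],[0,0,0,0,34]]]'; python3 - <<'E'
from h import *
c=imaging.camera("scene");p=np.array(monitor.get_obs()["eef_pos"]);j=np.array([np.cos(np.radians(83.6)),np.sin(np.radians(83.6)),0])
k=6;x0,y0=375,180
im=cv2.resize(c["img"][y0:y0+60,x0:x0+60,::-1],None,fx=k,fy=k,interpolation=cv2.INTER_CUBIC)
for z in(0,.01,.02):
  for s in(-1,1):
    q=(proj(c,p+j*s*.017+[0,0,z])[0]-[x0,y0]+.5)*k;cv2.circle(im,tuple(int(a) for a in q),3,(0,255,0),1)
q=(proj(c,[.577,-.2253,.173])[0]-[x0,y0]+.5)*k;cv2.circle(im,tuple(int(a) for a in q),3,(255,255,0),-1)
cv2.imwrite("pics/g2.png",im)
E
```

```text
time_s: 5.12
eef_pos: [0.5771, -0.226, 0.1586]
eef_rot: [0.0, 0.055, 0.998, -0.0]
wrist_force: [0.6, 0.1, -0.8]
opening: 0.394
```

View pics/g2.png

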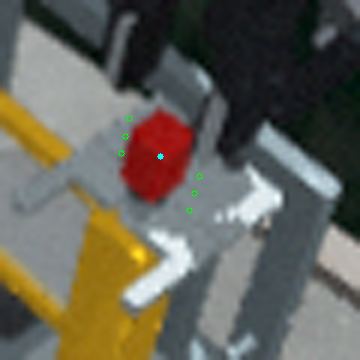

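```bash
python3 - <<'E'
from h import *
np.set_printoptions(precision=0,suppress=True)
c=imaging.camera("scene");p=np.array(monitor.get_obs()["eef_pos"]);a=np.radians(83.6);j=np.array([np.cos(a),np.sin(a),0]);n=np.array([np.sin(a),-np.cos(a),0])
k=6;x0,y0=375,180
for s in(1,-1):
  for z in(0,.007,.03):
    print("LR"[s<0],z,[((proj(c,p+j*s*.017+n*e+[0,0,z])[0]-[x0,y0]+.5)*k).round() for e in(-.011,.011)])
E
```

```text
L 0 [array([100., 168.]), array([142., 138.])]
L 0.007 [array([103., 156.]), array([145., 127.])]
L 0.03 [array([112., 117.]), array([155.,  86.])]
R 0 [array([168., 226.]), array([210., 195.])]
R 0.007 [array([172., 215.]), array([214., 184.])]
R 0.03 [array([183., 175.]), array([226., 144.])]
```

```bash
python3 -m pendant '[[[0,0.7,-1,0,26],[0,0,0,0,26],[0,0,0,0,22]]]';python3 -m pendant '[[[0,0,0,0,19],[0,0,0,0,17],[0,0,0,0,10]]]'
```

```text
time_s: 5.6
eef_pos: [0.5769, -0.2249, 0.1571]
eef_rot: [-0.0, 0.055, 0.998, 0.0]
wrist_force: [0.0, -0.5, -0.1]
opening: 0.26
time_s: 5.98
eef_pos: [0.5769, -0.225, 0.1572]
eef_rot: [0.0, 0.055, 0.998, -0.0]
wrist_force: [-0.2, 0.2, -0.9]
opening: 0.116
```

```bash
python3 - <<'E'
from h import *
c=imaging.camera("scene");cv2.imwrite("pics/g3full.png",c["img"][:,:,::-1])
t=imaging.camera("top")
k=7;I=cv2.resize(c["img"][150:235,360:417,::-1],None,fx=k,fy=k,interpolation=cv2.INTER_CUBIC)
I2=cv2.resize(t["img"][135:220,330:387,::-1],None,fx=k,fy=k,interpolation=cv2.INTER_CUBIC)
p=np.array(monitor.get_obs()["eef_pos"]);print((proj(c,p)[0]-[360,150]+.5)*k)
cv2.imwrite("pics/g3.png",np.hstack([I,I2]))
E
```

```text
[282.7644299  423.01248811]
```

View pics/g3.png

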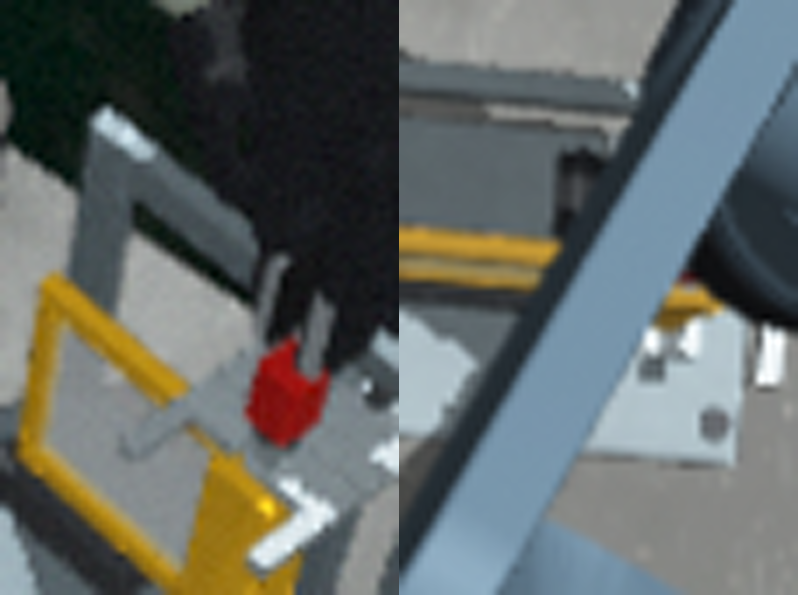

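```bash
python3 - <<'E'
from h import *
np.set_printoptions(precision=4,suppress=True)
c=imaging.camera("scene");t=imaging.camera("top")
print("start tcp px",proj(c,[.1824,.5453,.1922]),proj(t,[.1824,.5453,.1922]))
uv=np.array([292,352])/7+[360,150]-.5
for z in(.157,.165,.175,.185,.195,.2):print(z,atz(c,uv,z))
o=monitor.get_obs();print(ctrl.tcp_to_grasp,o["q"],o["eef_pos"],[x for x in dir(ctrl) if x[0]!='_'])
a=cv2.imread("pics/scene1.png");b=cv2.imread("pics/top1.png")
cv2.imwrite("pics/s0.png",np.hstack([cv2.resize(a[30:140,0:80],None,fx=5,fy=5,interpolation=cv2.INTER_CUBIC),cv2.resize(b[320:400,0:80],(400,550),interpolation=cv2.INTER_CUBIC)]))
E
```

```text
start tcp px [[ 57.3546 118.9183]] [[ 35.1186 354.1736]]
0.157 [ 0.6021 -0.2097  0.157 ]
0.165 [ 0.5959 -0.2127  0.165 ]
0.175 [ 0.5883 -0.2164  0.175 ]
0.185 [ 0.5806 -0.22    0.185 ]
0.195 [ 0.5729 -0.2237  0.195 ]
0.2 [ 0.569  -0.2256  0.2   ]
0.0187 [-0.5632  0.3085  1.524  -0.      1.3091 -2.0242] [ 0.5769 -0.225   0.1572] ['MotionError', 'tcp_to_grasp']
```

View pics/s0.png

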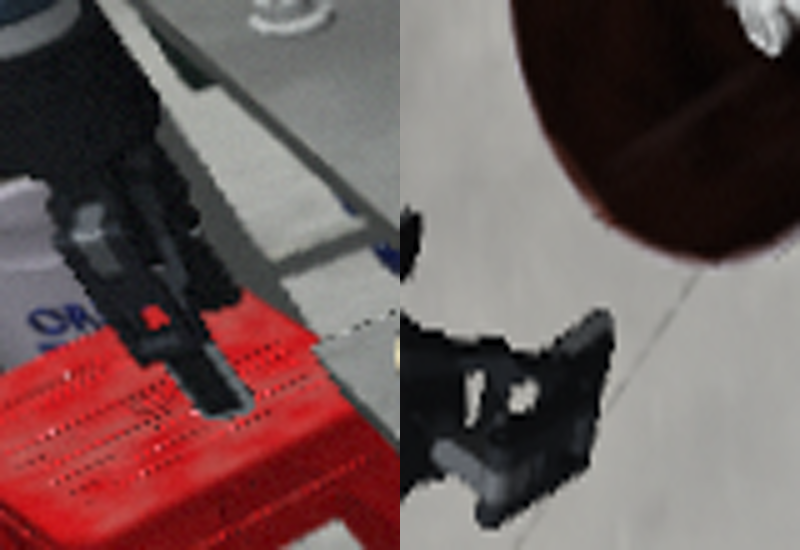

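```bash
python3 - <<'E'
from h import *
np.set_printoptions(precision=4,suppress=True)
c=imaging.camera("scene");t=imaging.camera("top")
for n,k in(("s",c),("t",t)):
    print(n,k["distortion"],k["cx"],k["cy"]);
    print(Rm(k))
print("base",proj(c,[[0,0,0],[0,0,.1],[.3,.3,0]]),proj(t,[[0.1,0,0],[0,0,.1],[.3,.3,0]]))
for uv,k,nm in(((45,112),c,"scene near tip"),((45,90),c,"scene far tip"),((29,381),t,"top near"),((2,355),t,"top far")):
    print(nm,[atz(k,uv,z) for z in(.19,.21,.23)])
E
```

```text
s [0.0301 0.     0.     0.     0.    ] 326.23030046705946 200.1556644534632
[[ 0.6944 -0.556   0.4568]
 [-0.7195 -0.5455  0.4297]
 [ 0.0103 -0.6271 -0.7789]]
t [-0.0961  0.      0.      0.      0.    ] 313.77659436686656 200.09529744212492
[[-0.0244 -0.9993  0.0281]
 [-0.9992  0.0234 -0.0335]
 [ 0.0328 -0.0289 -0.999 ]]
base [[129.0032 355.7887]
 [107.2515 339.2326]
 [178.0471 195.6479]] [[281.6244 359.9664]
 [281.1271 414.3422]
 [165.5487 286.9074]]
scene near tip [array([0.1726, 0.5969, 0.19  ]), array([0.1704, 0.5629, 0.21  ]), array([0.1682, 0.5289, 0.23  ])]
scene far tip [array([0.2098, 0.6909, 0.19  ]), array([0.2064, 0.6539, 0.21  ]), array([0.2029, 0.6168, 0.23  ])]
top near [array([0.1191, 0.5663, 0.19  ]), array([0.127 , 0.5529, 0.21  ]), array([0.1349, 0.5395, 0.23  ])]
top far [array([0.1776, 0.6297, 0.19  ]), array([0.1843, 0.615 , 0.21  ]), array([0.1909, 0.6002, 0.23  ])]
```

```bash
python3 -m pendant '[[[0,0,0,0,40],[0,0,0,0,40],[0,0,-8,0,40],[0,0,-8,0,40],[0,0,0,0,40]]]';  python3 -m pendant '[[[0,0,-8,0,36],[0,0,-6,0,36],[0,0,0,0,36]]]'; python3 - <<'E'
from h import *
c=imaging.camera("scene")
k=6;x0,y0=365,165
I=cv2.resize(c["img"][y0:y0+70,x0:x0+70,::-1],None,fx=k,fy=k,interpolation=cv2.INTER_CUBIC)
cv2.imwrite("pics/g4.png",I)
E
```

```text
time_s: 6.9
eef_pos: [0.5761, -0.2245, 0.1397]
eef_rot: [-0.001, 0.055, 0.998, 0.001]
wrist_force: [-0.4, 0.4, 0.5]
opening: 0.463
time_s: 7.28
eef_pos: [0.5764, -0.2246, 0.1263]
eef_rot: [-0.001, 0.055, 0.998, 0.0]
wrist_force: [-0.0, 0.3, 0.3]
opening: 0.424
```

View pics/g4.png

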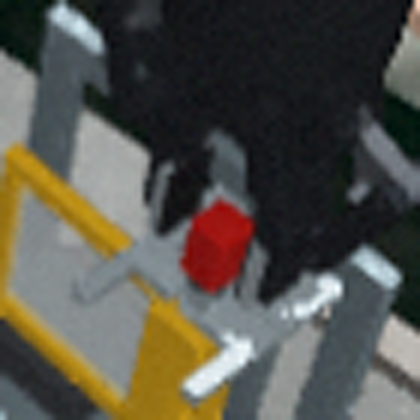

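The jaws now straddle the knob (left tip about px 155,230 and right tip 255,290 in the crop, knob at 218,245). The real tips are about 37 mm above the reported TCP, and I'll allow for that offset from here on.

```bash
python3 -m pendant '[[[0,0,0,0,28],[0,0,0,0,24],[0,0,0,0,21],[0,0,0,0,20]]]'; python3 -m pendant '[[[0,0,0,0,18.5],[0,0,0,0,17.5],[0,0,0,0,10]]]'
```

```text
time_s: 7.82
eef_pos: [0.5769, -0.225, 0.1273]
eef_rot: [0.0, 0.055, 0.998, -0.0]
wrist_force: [-0.9, 0.2, -0.4]
opening: 0.231
time_s: 8.2
eef_pos: [0.577, -0.2249, 0.1274]
eef_rot: [0.0, 0.055, 0.998, 0.0]
wrist_force: [-0.7, -0.2, 0.9]
opening: 0.198
```

```bash
python3 -m pendant '[[[0,0,0,0,0],[0,0,4,0,0],[0,0,4,0,0],[0,0,4,0,0],[0,0,2,0,0],[0,0,0,0,0]]]'; python3 -m pendant '[[[0,0,1,0,0],[0,0,0,0,0]]]';  python3 -m pendant '[[[0,0,1,0,0],[0,0,0,0,0]]]'; python3 -m pendant '[[[0,0,1,0,0],[0,0,0,0,0]]]'
```

```text
time_s: 8.95
eef_pos: [0.5768, -0.2249, 0.1412]
eef_rot: [-0.0, 0.055, 0.998, 0.0]
wrist_force: [0.6, -0.2, -4.4]
opening: 0.195
time_s: 9.2
eef_pos: [0.5768, -0.2249, 0.1421]
eef_rot: [-0.0, 0.055, 0.998, 0.0]
wrist_force: [-0.0, 0.5, -4.5]
opening: 0.198
time_s: 9.45
eef_pos: [0.5765, -0.2249, 0.1428]
eef_rot: [-0.0, 0.055, 0.998, 0.0]
wrist_force: [0.1, 0.5, -7.3]
opening: 0.198
time_s: 9.7
eef_pos: [0.5768, -0.225, 0.1441]
eef_rot: [-0.0, 0.055, 0.998, 0.0]
wrist_force: [-0.2, -0.9, -6.7]
opening: 0.192
```

```bash
python3 -m pendant '[[[0,0,1,0,0],[-4,0.45,0,0,0],[-4,0.45,0,0,0],[0,0,0,0,0]]]'; python3 -m pendant '[[[-7,0.8,0,0,0],[-7,0.8,0,0,0],[0,0,0,0,0]]]'
```

```text
time_s: 10.2
eef_pos: [0.5685, -0.224, 0.1452]
eef_rot: [-0.0, 0.055, 0.998, 0.0]
wrist_force: [0.5, 0.3, -6.2]
opening: 0.195
time_s: 10.58
eef_pos: [0.5542, -0.2223, 0.1451]
eef_rot: [-0.0, 0.055, 0.998, 0.0]
wrist_force: [1.1, -0.5, -6.2]
opening: 0.197
```

```bash
python3 -m pendant '[[[-14,1.6,0,0,0],[-18,2,0,0,0],[-20,2.2,0,0,0],[-18,2,10,0,0],[0,0,20,0,0],[0,0,25,0,0],[0,0,25,0,0],[0,0,0,0,0]]]'; python3 -m pendant '[[[0,20,0,2,0],[-4,38,0,3,0],[-5,42,0,3,0],[-5,42,0,3,0],[-5,42,0,3,0],[-5,42,0,3,0],[-5,42,0,2,0],[-5,42,0,1.7,0]]]'; python3 -m pendant '[[[-4,42,0,0,0],[0,25,0,0,0],[0,8,0,0,0],[0,0,0,0,0]]]'
```

```text
time_s: 11.58
eef_pos: [0.4858, -0.2156, 0.2275]
eef_rot: [0.002, 0.055, 0.998, -0.001]
wrist_force: [0.3, -0.9, -5.2]
opening: 0.198
time_s: 12.58
eef_pos: [0.449, 0.0973, 0.2236]
eef_rot: [-0.001, -0.126, 0.992, 0.0]
wrist_force: [0.9, -0.6, -6.5]
opening: 0.197
time_s: 13.08
eef_pos: [0.4459, 0.1705, 0.2241]
eef_rot: [-0.001, -0.126, 0.992, -0.0]
wrist_force: [0.0, -0.4, -6.3]
opening: 0.197
```

```bash
python3 -m pendant '[[[0,0,-30,0,0],[0,0,-30,0,0],[0,0,-12,0,0],[0,0,0,0,0]]]'; python3 - <<'E'
from h import *
th=np.radians(14.35);o=(.5215,.1958);ims=[]
for n,x0,y0 in(("scene",200,100),("top",140,160)):
    c=imaging.camera(n);k=5;im=cv2.resize(c["img"][y0:y0+110,x0:x0+80,::-1],None,fx=k,fy=k,interpolation=cv2.INTER_CUBIC)
    for off,col in(((-6,-4,0),(0,0,255)),):
        q=(proj(c,M(th,o)(np.array(FORK)+off))-[x0,y0]+.5)*k;cv2.polylines(im,[q.astype(np.int32)],False,col,1)
    ims.append(im)
cv2.imwrite("pics/f1.png",np.hstack(ims))
E
```

```text
time_s: 13.58
eef_pos: [0.4464, 0.1696, 0.1526]
eef_rot: [-0.001, -0.125, 0.992, -0.0]
wrist_force: [-0.1, 0.6, -6.2]
opening: 0.195
```

View pics/f1.png

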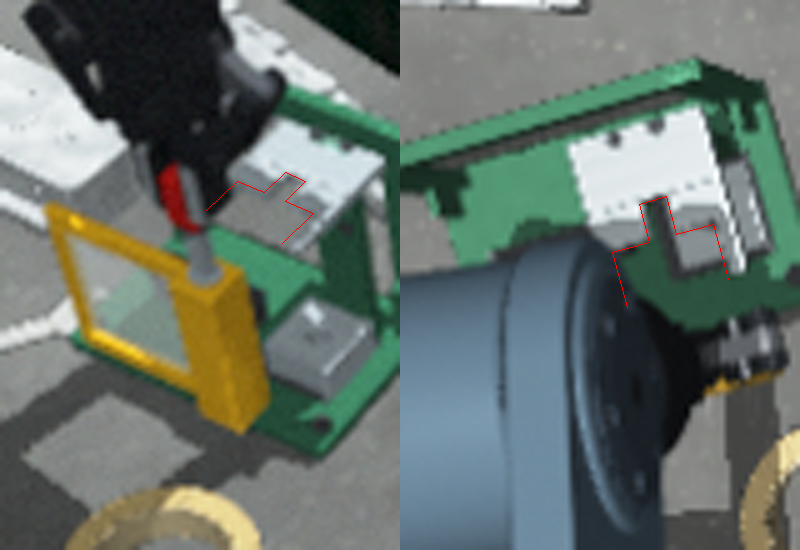

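```bash
python3 -m pendant '[[[-0.5,1.7,-7.4,0,0],[0,0,0,0,0],[9.7,2.5,0,0,0],[9.7,2.5,0,0,0],[0,0,0,0,0]]]'; python3 -m pendant '[[[5.8,1.5,0,0,0],[4.8,1.2,0,0,0],[4.8,1.2,0,0,0],[3.9,1,0,0,0],[3.9,1,0,0,0],[3.9,1,0,0,0],[0,0,0,0,0]]]'
```

```text
time_s: 14.3
eef_pos: [0.467, 0.1772, 0.146]
eef_rot: [0.0, -0.125, 0.992, 0.0]
wrist_force: [0.5, -1.0, -6.6]
opening: 0.192
time_s: 15.18
eef_pos: [0.4932, 0.1839, 0.1458]
eef_rot: [0.0, -0.125, 0.992, -0.0]
wrist_force: [-0.4, -0.9, -6.1]
opening: 0.194
```

```bash
python3 -m pendant '[[[-0.5,1.94,0,0,0],[-0.5,1.94,0,0,0],[-0.5,1.94,0,0,0],[-0.5,1.94,0,0,0],[-0.5,1.94,0,0,0],[-0.5,1.94,0,0,0],[0,0,0,0,0]]]';python3 -m pendant '[[[-0.25,0.97,0,0,0],[-0.25,0.97,0,0,0],[0,0,0,0,0]]]'
```

```text
time_s: 16.05
eef_pos: [0.4899, 0.1957, 0.1458]
eef_rot: [0.0, -0.126, 0.992, -0.0]
wrist_force: [-0.2, -0.5, -6.6]
opening: 0.191
time_s: 16.42
eef_pos: [0.4894, 0.1975, 0.1458]
eef_rot: [0.0, -0.125, 0.992, 0.0]
wrist_force: [-0.1, 0.2, -6.8]
opening: 0.193
```

```bash
python3 -m pendant '[[[-0.25,0.97,0,0,0],[0,0,0,0,0]]]';python3 -m pendant '[[[-0.25,0.97,0,0,0],[0,0,0,0,0]]]'
```

```text
time_s: 16.68
eef_pos: [0.4891, 0.1985, 0.1458]
eef_rot: [-0.0, -0.125, 0.992, 0.0]
wrist_force: [-0.4, -0.1, -5.9]
opening: 0.195
time_s: 16.92
eef_pos: [0.4889, 0.1995, 0.1458]
eef_rot: [-0.0, -0.125, 0.992, 0.0]
wrist_force: [-0.0, 0.4, -7.3]
opening: 0.194
```

Now 16 mm to the +y side of the estimate; continuing gently.

```bash
python3 -m pendant '[[[-0.25,0.97,0,0,0],[0,0,0,0,0]]]';python3 -m pendant '[[[-0.25,0.97,0,0,0],[0,0,0,0,0]]]'
```

```text
time_s: 17.18
eef_pos: [0.4886, 0.2005, 0.1458]
eef_rot: [0.0, -0.125, 0.992, 0.0]
wrist_force: [-0.2, 0.5, -5.7]
opening: 0.192
time_s: 17.42
eef_pos: [0.4884, 0.2014, 0.1458]
eef_rot: [0.0, -0.125, 0.992, 0.0]
wrist_force: [0.7, 0.1, -6.6]
opening: 0.196
```

```bash
python3 -m pendant '[[[-0.25,0.97,0,0,0],[0,0,0,0,0]]]'
```

```text
time_s: 17.68
eef_pos: [0.4882, 0.2023, 0.1458]
eef_rot: [0.0, -0.125, 0.992, -0.0]
wrist_force: [-0.2, -0.4, -5.7]
opening: 0.193
```

```bash
python3 -m pendant '[[[-0.25,0.97,0,0,0],[0,0,0,0,0]]]'
```

```text
time_s: 17.92
eef_pos: [0.488, 0.2028, 0.1458]
eef_rot: [0.0, -0.125, 0.992, -0.001]
wrist_force: [0.9, -3.6, -7.2]
opening: 0.192
```

```bash
python3 -m pendant '[[[1,-3.9,0,0,0],[1,-3.9,0,0,0],[1,-3.9,0,0,0],[1,-3.9,0,0,0],[1.1,-4.1,0,0,0],[0,0,0,0,0]]]'; python3 -m pendant '[[[2.9,0.75,0,0,0],[1.95,0.5,0,0,0],[0,0,0,0,0]]]'
```

```text
time_s: 18.68
eef_pos: [0.4931, 0.1833, 0.1458]
eef_rot: [0.0, -0.125, 0.992, 0.0]
wrist_force: [-0.1, 0.4, -7.1]
opening: 0.195
time_s: 19.05
eef_pos: [0.498, 0.185, 0.1458]
eef_rot: [0.0, -0.125, 0.992, 0.0]
wrist_force: [0.0, 0.0, -6.5]
opening: 0.194
```

```bash
python3 -m pendant '[[[0.97,0.25,0,0,0],[0.97,0.25,0,0,0],[0,0,0,0,0]]]';python3 -m pendant '[[[0.97,0.25,0,0,0],[0,0,0,0,0]]]'
```

```text
time_s: 19.42
eef_pos: [0.4998, 0.1854, 0.1458]
eef_rot: [0.0, -0.125, 0.992, -0.0]
wrist_force: [0.6, -0.4, -5.8]
opening: 0.198
time_s: 19.68
eef_pos: [0.5008, 0.1856, 0.1458]
eef_rot: [0.0, -0.125, 0.992, -0.0]
wrist_force: [-0.3, -1.1, -6.8]
opening: 0.194
```

```bash
python3 -m pendant '[[[0.97,0.25,0,0,0],[0,0,0,0,0]]]'
```

```text
time_s: 19.92
eef_pos: [0.5018, 0.1859, 0.1458]
eef_rot: [0.0, -0.125, 0.992, -0.0]
wrist_force: [1.0, 0.2, -7.0]
opening: 0.195
```

```bash
python3 -m pendant '[[[0.97,0.25,0,0,0],[0,0,0,0,0]]]'
```

```text
time_s: 20.18
eef_pos: [0.5028, 0.1861, 0.1458]
eef_rot: [0.0, -0.125, 0.992, -0.0]
wrist_force: [0.7, 0.8, -6.5]
opening: 0.196
```

```bash
python3 -m pendant '[[[0.97,0.25,0,0,0],[0,0,0,0,0]]]';
```

```text
time_s: 20.42
eef_pos: [0.5037, 0.1864, 0.1458]
eef_rot: [0.0, -0.125, 0.992, -0.0]
wrist_force: [-1.2, 1.0, -6.4]
opening: 0.195
```

```bash
python3 -m pendant '[[[0.97,0.25,0,0,0],[0,0,0,0,0]]]';
```

```text
time_s: 20.68
eef_pos: [0.5048, 0.1866, 0.1458]
eef_rot: [0.0, -0.125, 0.992, -0.0]
wrist_force: [0.3, -0.0, -7.5]
opening: 0.196
```

```bash
python3 -m pendant '[[[0.97,0.25,0,0,0],[0,0,0,0,0]]]';
```

```text
time_s: 20.92
eef_pos: [0.5057, 0.1869, 0.1458]
eef_rot: [0.0, -0.125, 0.992, -0.0]
wrist_force: [0.4, 0.2, -6.9]
opening: 0.197
```

```bash
python3 -m pendant '[[[0.97,0.25,0,0,0],[0,0,0,0,0]]]';
```

```text
time_s: 21.18
eef_pos: [0.5066, 0.1871, 0.1458]
eef_rot: [0.0, -0.125, 0.992, -0.0]
wrist_force: [0.1, -0.3, -6.8]
opening: 0.191
```

```bash
python3 -m pendant '[[[0.97,0.25,0,0,0],[0,0,0,0,0]]]';
```

```text
time_s: 21.42
eef_pos: [0.5076, 0.1874, 0.1458]
eef_rot: [0.0, -0.125, 0.992, -0.0]
wrist_force: [-0.2, -1.0, -6.9]
opening: 0.199
```

```bash
python3 -m pendant '[[[0.97,0.25,0,0,0],[0.97,0.25,0,0,0],[0,0,0,0,0]]]';
```

```text
time_s: 21.8
eef_pos: [0.5096, 0.1879, 0.1458]
eef_rot: [0.0, -0.125, 0.992, 0.0]
wrist_force: [-1.0, -0.0, -6.4]
opening: 0.197
```

```bash
python3 -m pendant '[[[0.97,0.25,0,0,0],[0.97,0.25,0,0,0],[0,0,0,0,0]]]';
```

```text
time_s: 22.18
eef_pos: [0.5115, 0.1884, 0.1458]
eef_rot: [0.0, -0.125, 0.992, -0.0]
wrist_force: [0.2, -0.5, -5.6]
opening: 0.2
```

```bash
python3 -m pendant '[[[0.97,0.25,0,0,0],[0,0,0,0,0]]]';
```

```text
time_s: 22.42
eef_pos: [0.5125, 0.1886, 0.1458]
eef_rot: [0.0, -0.125, 0.992, -0.0]
wrist_force: [0.5, -0.3, -6.8]
opening: 0.191
```

```bash
python3 -m pendant '[[[0.97,0.25,0,0,0],[0,0,0,0,0]]]';
```

```text
time_s: 22.68
eef_pos: [0.5134, 0.1889, 0.1458]
eef_rot: [0.0, -0.125, 0.992, -0.0]
wrist_force: [-0.3, 0.3, -7.3]
opening: 0.194
```

```bash
python3 -m pendant '[[[0.97,0.25,0,0,0],[0,0,0,0,0]]]';
```

```text
time_s: 22.92
eef_pos: [0.5144, 0.1891, 0.1458]
eef_rot: [0.0, -0.125, 0.992, -0.0]
wrist_force: [-0.1, -0.6, -6.9]
opening: 0.193
```

```bash
python3 -m pendant '[[[0.97,0.25,0,0,0],[0,0,0,0,0]]]';
```

```text
time_s: 23.18
eef_pos: [0.5154, 0.1894, 0.1458]
eef_rot: [0.0, -0.125, 0.992, 0.0]
wrist_force: [-0.6, 0.0, -6.4]
opening: 0.197
```

```bash
python3 -m pendant '[[[0.97,0.25,0,0,0],[0,0,0,0,0]]]';
```

```text
time_s: 23.42
eef_pos: [0.5164, 0.1896, 0.1458]
eef_rot: [0.0, -0.125, 0.992, -0.0]
wrist_force: [0.4, 0.5, -7.5]
opening: 0.196
```

```bash
python3 -m pendant '[[[0.97,0.25,0,0,0],[0,0,0,0,0]]]';
```

```text
time_s: 23.68
eef_pos: [0.5173, 0.1899, 0.1458]
eef_rot: [0.0, -0.125, 0.992, 0.0]
wrist_force: [-0.9, -0.3, -7.4]
opening: 0.192
```

```bash
python3 -m pendant '[[[0.97,0.25,0,0,0],[0,0,0,0,0]]]';
```

```text
time_s: 23.92
eef_pos: [0.5183, 0.1901, 0.1458]
eef_rot: [0.0, -0.125, 0.992, 0.0]
wrist_force: [0.5, 0.2, -6.7]
opening: 0.195
```

```bash
python3 -m pendant '[[[0.97,0.25,0,0,0],[0,0,0,0,0]]]';
```

```text
time_s: 24.18
eef_pos: [0.5193, 0.1904, 0.1458]
eef_rot: [0.0, -0.125, 0.992, 0.0]
wrist_force: [0.5, -0.0, -6.7]
opening: 0.196
```

```bash
python3 -m pendant '[[[0.97,0.25,0,0,0],[0,0,0,0,0]]]';
```

```text
time_s: 24.42
eef_pos: [0.5202, 0.1906, 0.1458]
eef_rot: [-0.0, -0.125, 0.992, 0.0]
wrist_force: [-0.6, 0.2, -5.9]
opening: 0.197
```

```bash
python3 -m pendant '[[[0.97,0.25,0,0,0],[0,0,0,0,0]]]';
```

```text
time_s: 24.68
eef_pos: [0.5207, 0.1908, 0.1457]
eef_rot: [-0.001, -0.125, 0.992, -0.0]
wrist_force: [-2.1, -1.0, -5.6]
opening: 0.194
```

```bash
python3 -m pendant '[[[-2,-0.5,0,0,0],[0,0,0,0,0]]]';python3 -m pendant '[[[-0.25,1,0,0,0],[0,0,0,0,0]]]';python3 -m pendant '[[[-0.12,0.5,0,0,0],[0,0,0,0,0]]]'
```

```text
time_s: 24.92
eef_pos: [0.5192, 0.1904, 0.1459]
eef_rot: [0.0, -0.125, 0.992, 0.0]
wrist_force: [0.6, -0.8, -7.3]
opening: 0.192
time_s: 25.18
eef_pos: [0.519, 0.1915, 0.1458]
eef_rot: [0.0, -0.125, 0.992, 0.0]
wrist_force: [-0.2, -0.7, -5.6]
opening: 0.196
time_s: 25.42
eef_pos: [0.5188, 0.1919, 0.1458]
eef_rot: [0.0, -0.125, 0.992, 0.0]
wrist_force: [-0.3, -0.8, -6.6]
opening: 0.198
```

```bash
python3 -m pendant '[[[-0.12,0.5,0,0,0],[0,0,0,0,0]]]'
```

```text
time_s: 25.68
eef_pos: [0.5187, 0.1923, 0.1458]
eef_rot: [0.0, -0.125, 0.992, -0.0]
wrist_force: [-0.0, -0.2, -6.2]
opening: 0.189
```

```bash
python3 -m pendant '[[[-0.12,0.5,0,0,0],[0,0,0,0,0]]]'
```

```text
time_s: 25.92
eef_pos: [0.5186, 0.1926, 0.1458]
eef_rot: [0.0, -0.125, 0.992, -0.0]
wrist_force: [0.2, -1.5, -6.5]
opening: 0.192
```

```bash
python3 -m pendant '[[[0.6,-2.4,0,0,0],[0,0,0,0,0]]]';python3 -m pendant '[[[0,0,-1.5,0,0],[0,0,0,0,0]]]';python3 -m pendant '[[[0,0,-1,0,0],[0,0,0,0,0]]]'
```

```text
time_s: 26.18
eef_pos: [0.5191, 0.1905, 0.1458]
eef_rot: [-0.0, -0.125, 0.992, 0.0]
wrist_force: [0.3, 0.9, -7.1]
opening: 0.193
time_s: 26.42
eef_pos: [0.5189, 0.1905, 0.1441]
eef_rot: [-0.0, -0.125, 0.992, 0.0]
wrist_force: [-0.3, 0.8, -6.4]
opening: 0.196
time_s: 26.68
eef_pos: [0.519, 0.1905, 0.1432]
eef_rot: [-0.0, -0.125, 0.992, 0.0]
wrist_force: [-0.1, -0.3, -5.8]
opening: 0.196
```

```bash
python3 -m pendant '[[[0,0,-1,0,0],[0,0,0,0,0]]]'; python3 -m pendant '[[[0,0,-1,0,0],[0,0,0,0,0]]]'
```

```text
time_s: 26.92
eef_pos: [0.5193, 0.1905, 0.1425]
eef_rot: [0.0, -0.125, 0.992, 0.0]
wrist_force: [-0.7, 0.1, -5.7]
opening: 0.195
time_s: 27.18
eef_pos: [0.5192, 0.1905, 0.1414]
eef_rot: [0.0, -0.125, 0.992, -0.0]
wrist_force: [-0.7, 0.6, -4.9]
opening: 0.197
```

```bash
python3 -m pendant '[[[0,0,-2,0,0],[0,0,0,0,0]]]'; python3 -m pendant '[[[0,0,-1,0,0],[0,0,0,0,0]]]';python3 -m pendant '[[[0,0,-1,0,0],[0,0,0,0,0]]]'
```

```text
time_s: 27.42
eef_pos: [0.5192, 0.1905, 0.1392]
eef_rot: [0.0, -0.125, 0.992, -0.0]
wrist_force: [0.1, -0.5, -3.3]
opening: 0.194
time_s: 27.68
eef_pos: [0.5192, 0.1905, 0.1382]
eef_rot: [0.0, -0.125, 0.992, -0.0]
wrist_force: [-0.0, -0.6, -3.2]
opening: 0.194
time_s: 27.92
eef_pos: [0.5191, 0.1905, 0.1372]
eef_rot: [0.0, -0.125, 0.992, 0.0]
wrist_force: [0.7, -0.4, -4.3]
opening: 0.192
```

```bash
python3 -m pendant '[[[0,0,-1,0,0],[0,0,0,0,0]]]';python3 -m pendant '[[[0,0,-1,0,0],[0,0,0,0,0]]]'
```

```text
time_s: 28.18
eef_pos: [0.5191, 0.1905, 0.1362]
eef_rot: [-0.0, -0.125, 0.992, -0.0]
wrist_force: [0.8, 0.5, -4.0]
opening: 0.196
time_s: 28.42
eef_pos: [0.5191, 0.1905, 0.1352]
eef_rot: [-0.0, -0.125, 0.992, -0.0]
wrist_force: [1.7, -0.2, -3.6]
opening: 0.193
```

```bash
python3 -m pendant '[[[0,0,-2,0,0],[0,0,-1,0,0],[0,0,0,0,0]]]';python3 -m pendant '[[[0,0,-2,0,0],[0,0,-1,0,0],[0,0,0,0,0]]]'
```

```text
time_s: 28.8
eef_pos: [0.5191, 0.1904, 0.1322]
eef_rot: [-0.0, -0.125, 0.992, -0.0]
wrist_force: [0.5, 0.0, -4.1]
opening: 0.191
time_s: 29.18
eef_pos: [0.5191, 0.1905, 0.1292]
eef_rot: [-0.0, -0.125, 0.992, 0.0]
wrist_force: [1.5, 0.3, -3.9]
opening: 0.195
```

```bash
python3 -m pendant '[[[0,0,-0.7,0,0],[0,0,0,0,0]]]'
```

```text
time_s: 29.42
eef_pos: [0.5191, 0.1905, 0.1286]
eef_rot: [0.0, -0.125, 0.992, -0.0]
wrist_force: [0.1, -0.5, -3.8]
opening: 0.192
```

```bash
python3 -m pendant '[[[0,0,0,0,22],[0,0,0,0,30],[0,0,0,0,40],[0,0,0,0,40],[0,0,0,0,40]]]'; python3 -m pendant '[[[0,0,10,0,40],[0,0,20,0,40],[0,0,30,0,40],[0,0,40,0,40],[-40,-30,20,0,40],[-40,-50,0,0,40],[-40,-50,0,0,40],[-20,-50,0,0,40]]]'; python3 -m pendant '[[[0,-50,0,0,40],[0,-50,0,0,40],[0,-40,0,0,40],[0,0,0,0,40]]]'; python3 - <<'E'
from h import *
np.set_printoptions(precision=4,suppress=True)
th=np.radians(14.35);ims=[];C={}
for n,x0,y0 in(("scene",200,100),("top",140,150)):
    c=C[n]=imaging.camera(n);k=5;ims.append(cv2.resize(c["img"][y0:y0+110,x0:x0+80,::-1],None,fx=k,fy=k,interpolation=cv2.INTER_CUBIC))
    for t in("door","knob","panel_edge"):
        print(n,t,[(np.round(w(c,q["at"]),3).tolist(),round(q["confidence"],2)) for q in spotter.tip_of(n,t)[:3]])
B={n:blob(c,proj(c,[.519,.1905,.173])[0]) for n,c in C.items()}
r=least_squares(lambda p:np.hstack([hullc(c,box(th,p[:2],158+p[2]*1000,188+p[2]*1000))[0]-B[n][0] for n,c in C.items()]),[.519,.19,0],x_scale=.01,diff_step=1e-3);print(B,r.x,r.fun)
cv2.imwrite("pics/end.png",np.hstack(ims))
E
```

```text
time_s: 30.05
eef_pos: [0.5192, 0.1905, 0.1287]
eef_rot: [0.0, -0.125, 0.992, 0.0]
wrist_force: [-0.3, -0.1, -0.2]
opening: 0.464
time_s: 31.05
eef_pos: [0.3796, 0.0121, 0.2494]
eef_rot: [0.001, -0.126, 0.992, -0.0]
wrist_force: [0.7, -0.4, 0.9]
opening: 0.47
time_s: 31.55
eef_pos: [0.3809, -0.1294, 0.2493]
eef_rot: [0.0, -0.123, 0.992, -0.0]
wrist_force: [-0.2, 0.4, 0.9]
opening: 0.47
scene door [([0.519, 0.194, 0.033], 0.94), ([0.366, 0.131, 0.002], 0.33)]
scene knob [([0.549, 0.081, 0.006], 0.6), ([0.519, 0.187, 0.175], 0.54)]
scene panel_edge [([0.493, 0.289, 0.087], 0.84), ([0.496, 0.002, 0.014], 0.83)]
top door [([0.572, -0.015, 0.01], 0.9), ([0.519, 0.188, 0.034], 0.51)]
top knob [([0.52, 0.19, 0.172], 0.59), ([0.549, 0.083, 0.01], 0.57)]
top panel_edge [([0.49, 0.29, 0.089], 0.76), ([0.494, 0.005, 0.007], 0.58)]
{'scene': (array([256.4283, 127.9842]), np.float64(89.79)), 'top': (array([187.4783, 200.6007]), np.float64(64.81))} [0.5192 0.1911 0.0014] [ 0.0897  0.0004 -0.0491  0.0614]
```

View pics/end.png

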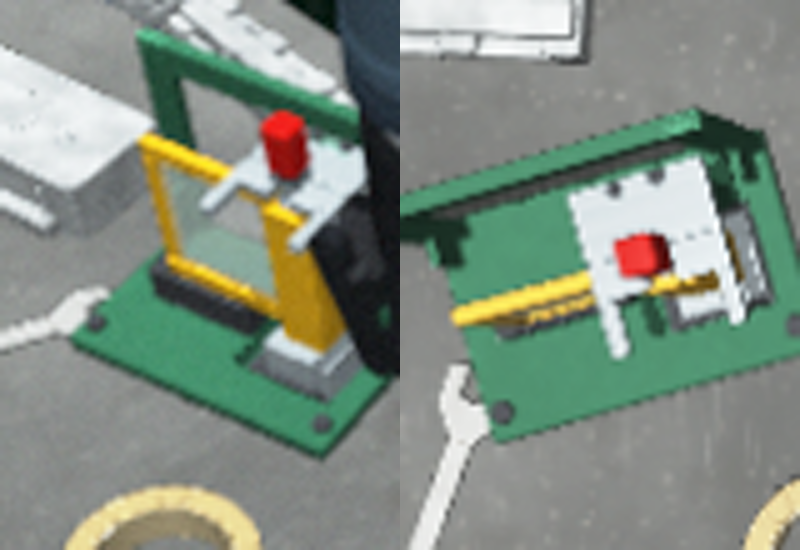

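The door stands upright in the green frame: knob at px (285,145) in the scene crop, panel on the sill, barrel on the eye block. The knob height fits a dropped pin, so I'm handing in.

```bash
python3 -c "
from bench import order,monitor
print(order.hand_in(), monitor.get_obs()['time_s'])"
```

```text
the job is handed in; nothing more can be done
the job is handed in; nothing more can be done
```

The door now stands upright in the green frame with its pin down, and the job was handed in at about 32 s of the 70 s allowed. No verdict is reported, so success rests on the checks below.

**What I did:**
- I gripped the red knob, drew the pin to its stop and lifted the door about 2.5 mm. I then pulled it out of the rack and carried it to the green frame.
- There I felt one side of the fork's mouth, the closed end of the slot and one side wall of the slot. I centred the pin from those touches, lowered the door, let the pin down and backed the arm away.

**Last checks:**
- **Position:** a two-camera fit puts the knob at (0.519, 0.191) m, matching the arm's release position. That is about -3.5 mm in x and -4.6 mm in y from the nominal seat.
- **Pin:** the same fit puts the knob 1.4 mm above its fully-down height. That is within the 3 mm limit, but close to what the cameras can resolve.
- **Panel:** it is parallel to the frame and on its +y side.
- **Forces:** the sideways forces I read at the wrist while feeling stayed below 4 N.

**What disagreed:**
- **Finger height:** the finger tips were about 37 mm higher than the reported TCP. My first closing therefore missed above the knob without touching anything. I corrected it from the picture.
- **Bracket position in x:** the closed end turned up about 2 to 3 mm farther in than I had measured from the pictures, so I used the felt position.

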